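Lock the bayonet cap of a bench dust port

ROBOT

A 7-joint arm with a two-finger parallel gripper is mounted at the origin on the work surface; the furniture and walls round the work are solid. World frame = base frame: x ahead of the robot, y to its left, z up, the work surface at z = 0. Lengths are in m, angles in rad, forces in N, time in s.
With the tool pointing down it reaches from about 0.35 to 0.9 m from the base axis. Payload 8.1 kg.
Tool frame: the origin (TCP) lies on the centre line of the jaws, within the pads' length; the fingertips stand 8 mm ahead of it and the grasp point (between the pads) lies 11 mm behind it; z points along the fingers, y is the line along which they close (so a half turn about z gives the same grasp; the last joint's range is limited). The gripper opens to 92 mm and grips with 3 to 60 N. Pads are 19 mm wide; open, the fingers measure 130 mm over their backs; the gripper's body (75 mm by 190 mm) begins 47 mm behind the grasp point.
Start: joints at [-1.239, 0.434, 0.025, 1.573, -0.012, 1.134, -0.075], TCP at [0.263, 0.567, 0.235] pointing down, gripper open.
Joint ranges: [-2.62, 2.62], [-0.44, 2.09], [-1.27, 1.32], [0.08, 2.57], [-1.32, 4.46], [0.12, 2], [-2.74, 2.74]. Speed limits (rad/s): [2.22, 2.22, 3.01, 3.01, 3.14, 3.14, 3.14].

INTERFACE

Orientations are given as a 3x3 rotation matrix whose columns are the frame's x, y, z axes.
In Python, from station import manip, eyes, spotter gives the robot as it stands.
- The arm moves only by the shell command python3 -m handwheel 'ROWS' [FORCE]. ROWS is a JSON object of lists of equal length, an entry for each row: "slide": the shift along the tool's x, y, z in m, a list of three; "dr": the turn, a rotation vector about the tool's x, y, z in degrees, a list of three; "gripper": the closure, from -1 (fully open) to 1 (shut). A call has exactly 5 rows; each row shifts and turns the commanded pose from where the row before left it, along the tool's axes as they then stand; what a row does not reach is not made up. A row lasts 1/8 s, in which the tool goes at most 62.5 mm and 10.7 degrees, less where a joint would pass 70% of its speed; a pose out of reach is approached as far as the arm can. A call is refused whole if a number of a shift passes 0.0625 or a number of a turn 10.7, either way. A call with a gripper value outside its range is refused whole. The fingers move at their own pace and stop on an object; FORCE is the grip in N (left out, the last holds). Time passes only in rows, so rows that do not move let the fingers close, or fill a call up. It gives the time, the measured TCP pose, the force, the opening and the grip force at its end, in the units of the state.
- manip.observe(): the state, without advancing time (a new reading comes with each control period).
- eyes.get_image(name): name is "side" or "top"; returns the picture (420x560x3 uint8, red, green, blue); there is no depth.
- eyes.camera_params(name): a dict with "vertical_fov" (degrees; the focal length in pixels is half the picture's height over the tangent of half this angle, whatever the lens; pixels are square), "cx", "cy" (the principal point, pixels), "cam_to_world" (4x4, takes a point from camera to world coordinates). Camera axes: x right, y down, z forward; pixel columns grow to the right and rows downward; lengths in m; the calibration is good to about 2 mm. A picture is of the moment at which its call begins. camera_params takes no time and is no camera call.
- manip.close_job(): hands the job in; it is judged then, once.
Trained networks look in the newest picture that a camera, given by its name, has taken for a name from the list of things; names that differ only in an ending like _2 or _b are one class to them, and where a whole thing is asked for, a point or a joint stands for the part that bears it (a point fixed in the world has none). Each returns a list of dicts, best first, with "p" (0 to 1); they miss things now and then, are a little off and sometimes report something else, mostly with a low value. They report only what shows in the picture. A call takes as long as a camera call. They do not tell look-alikes from the thing itself.
- spotter.outline_of(query, camera): "region" (420x560 bool, what is visible of it) and "extent" ([left, top, right, bottom] in pixels, round what is visible of it).
The state is a dict: "time": time; "joint_positions": joint angles; "qd": joint speeds; "joint_torque": joint torques, N m; "tool_pos": TCP position; "tcp_rot": TCP orientation; "ft_force": force on the tool from outside, world axes, zero at the start; "moment": the same for the moment, N m; "width": finger opening in m; "grip_force": force on a finger pad.
Only numpy, scipy, OpenCV 4.12 (cv2) and the standard library are available. Lean on these libraries where they do the work, as an engineer would, in place of code of your own. Each camera call takes 0.05 s, during which the arm holds its last target. There are 200 camera calls.

TASK

The red blanking cap only stands loose in its dust-extraction port on the bench. Push it down against its spring and give it a quarter turn clockwise (seen from above) so that its bar lines up with the white marks and it locks, then let go so that it stays locked. Leave the blue cap, which is already locked in the other port, as it is.

Things in the scene. Friction and masses are not known exactly. Their poses are not given: they have to be found in the camera images.
- red_cap: Loose red plug, 60 mm diameter, 30 mm high; across its top an upright grip bar 54 long (x), 14 wide (y), 28 high (bar top at z 58). At its foot two lugs, 14 wide, 8 high, stick out 8.5 in line with the bar. Origin: centre of underside, z up. Starts upright in the red port, lugs in its slots (bar within 4 deg of port x), origin 37 above the port's, resting on a spring.
- red_port: Grey port fixed under the red cap (shape: see blue_port). Spring pushes the cap up, 6 N at start, 11 N at the hard stop 16 mm down (cap origin 21 above port's). Down 11 mm or more, it turns only clockwise from above (negative about z). From 80 to 97 deg (stop) the lugs are under notches: let go, the spring lifts it 9 mm and it is locked, cap origin 30 above port's, bar along port y.
- blue_cap: Bystander: blue cap of the same shape, origin and axes as the red one (0.12 kg each), already locked in the blue port.
- blue_port: Bystander with the blue cap; both ports alike: grey, flange 112 mm diameter, collar 94 outside, 66 bore, rim 44 high, hose spigot 30 thick out to 78 along +y. Origin: centre of underside on the bench, z up. Slots for lugs open upward at +x and -x; white marks on the rim at +y and -y show where a locked cap's bar points.
Not all that is in view belongs to the job. What is shaped like the red_cap but yellow is not meant.

How it is judged:
By the outcome, as a careful person would: the job done as asked, in the order asked, and still so for the second after the job is handed in, with the robot touching nothing.
It also fails if it takes over 38 s, if anything falls off the work surface, if the arm or the gripper's body presses on something with over 40 N, if the wrist force passes 120 N, or if a joint passes its speed limit or range.

## Working session

There is one attempt and no reset: what is moved stays moved. The work goes in short steps, Python scripts to look and compute and a shell command to move; the robot and the scene stay as the last step left them, time stands still between calls to the robot, and variables do not carry over. Pictures are saved under pics/ and viewed, at most 10 in all, crops included, and the job is handed in when it is done.

```bash
mkdir -p pics; cat > h.py <<'E'
import numpy as np, cv2
from station import manip, eyes, spotter
def cam(n):
    p=eyes.camera_params(n); T=np.array(p['cam_to_world']); f=210/np.tan(np.radians(p['vertical_fov'])/2)
    return T,f,p['cx'],p['cy']
def ray(n,u,v,z):
    T,f,cx,cy=cam(n); d=T[:3,:3]@np.array([(u-cx)/f,(v-cy)/f,1]); o=T[:3,3]
    return o+d*(z-o[2])/d[2]
def proj(n,P):
    T,f,cx,cy=cam(n); q=T[:3,:3].T@(np.array(P)-T[:3,3]); return q[:2]/q[2]*f+[cx,cy]
E
python3 - <<'E'
from h import *
a=eyes.get_image('top'); b=eyes.get_image('side')
cv2.imwrite('pics/top.png',a[...,::-1]); cv2.imwrite('pics/side.png',b[...,::-1])
for c in('top','side'):
  print(c,np.round(cam(c)[0],3).tolist(),cam(c)[1:])
  for q in('red_cap','red_port','blue_cap'):
    for d in spotter.outline_of(q,c): print(q,round(d['p'],2),d['extent'])
s=manip.observe(); print({k:np.round(v,3).tolist() for k,v in s.items()})
E
```

```text
top [[0.002, -0.996, 0.092, 0.431], [-1.0, 0.0, 0.021, -0.006], [-0.021, -0.092, -0.996, 1.386], [0.0, 0.0, 0.0, 1.0]] (np.float64(521.9864817370507), 271.51796805402637, 209.70866788723578)
red_cap 0.98 [142.1, 199.0, 167.2, 224.7]
red_cap 0.8 [371.7, 199.5, 399.2, 224.5]
red_cap 0.68 [202.5, 198.4, 226.5, 224.6]
red_port 0.65 [185.0, 190.8, 237.5, 235.9]
blue_cap 0.82 [299.7, 207.3, 325.5, 231.7]
blue_cap 0.31 [186.1, 191.5, 237.4, 233.4]
side [[1.0, -0.018, 0.004, 0.535], [-0.015, -0.685, 0.729, -0.861], [-0.011, -0.728, -0.685, 0.855], [0.0, 0.0, 0.0, 1.0]] (np.float64(433.8011809796678), 274.8827574416126, 205.8480780215888)
red_cap 0.84 [267.9, 153.9, 287.8, 173.5]
red_cap 0.84 [269.4, 133.0, 286.2, 152.7]
red_cap 0.84 [266.9, 278.6, 298.1, 309.1]
red_port 0.96 [259.8, 163.5, 295.8, 191.5]
blue_cap 0.85 [261.9, 212.2, 284.7, 240.9]
{'time': 0.4, 'joint_positions': [-1.239, 0.435, 0.025, 1.573, -0.012, 1.134, -0.075], 'qd': [0.001, -0.0, -0.0, -0.0, -0.001, 0.002, -0.0], 'joint_torque': [-0.003, -66.697, 0.982, -31.441, -0.061, 0.036, 0.0], 'tool_pos': [0.263, 0.567, 0.235], 'tcp_rot': [[-0.907, 0.421, -0.0], [0.421, 0.907, -0.0], [-0.0, -0.0, -1.0]], 'ft_force': [-0.436, 0.89, 0.601], 'moment': [0.01, -0.029, -0.004], 'grip_force': 0.0, 'width': 0.092}
```

View pics/top.png

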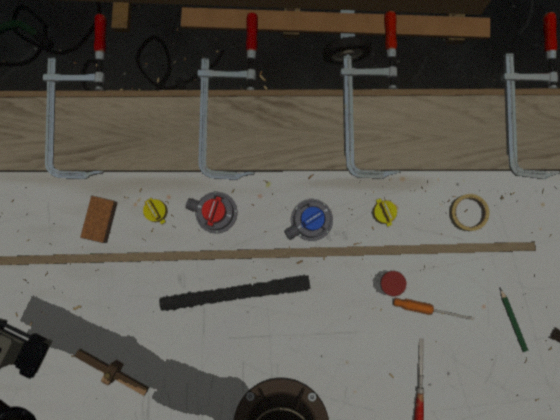

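View pics/side.png

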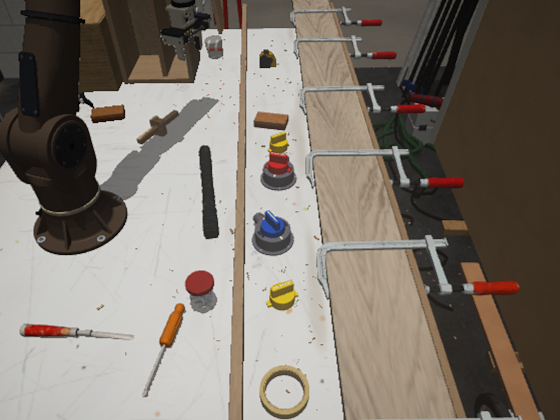

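```bash
python3 - <<'E'
from h import *
a=cv2.imread('pics/top.png'); b=cv2.imread('pics/side.png')
A=cv2.resize(a[150:250,170:260],None,fx=6,fy=6,interpolation=cv2.INTER_CUBIC)
B=cv2.resize(b[135:200,250:350],None,fx=7,fy=7,interpolation=cv2.INTER_CUBIC)
cv2.imwrite('pics/A.png',A);cv2.imwrite('pics/B.png',B)
def red(im,x0,y0,x1,y1,blue=False):
    c=im[y0:y1,x0:x1].astype(int); m=(c[...,2]>90)&(c[...,2]>1.7*c[...,1])
    v,u=np.nonzero(m); return u+x0,v+y0
for n,im,bx in(('top',a,(190,185,240,240)),('side',b,(258,140,300,195))):
    u,v=red(im,*bx); print(n,len(u),u.min(),u.max(),v.min(),v.max(),u.mean(),v.mean())
for d in spotter.outline_of('red_port','top'): 
    r=d['region']; v,u=np.nonzero(r); print(d['p'],u.mean(),v.mean())
for n,u,v in(('top',213,210),('side',278,163)): print(n,ray(n,u,v,.08))
E
```

```text
top 390 202 224 197 225 212.94358974358974 209.9051282051282
side 315 266 290 152 174 277.92063492063494 163.16507936507938
0.65 213.72765072765074 211.6174636174636
top [0.55066622 0.16843815 0.08      ]
side [0.55139802 0.14607529 0.08      ]
```

View pics/A.png

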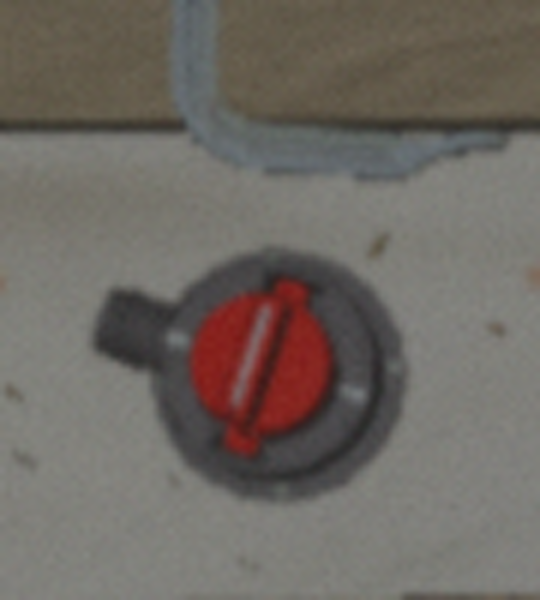

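View pics/B.png

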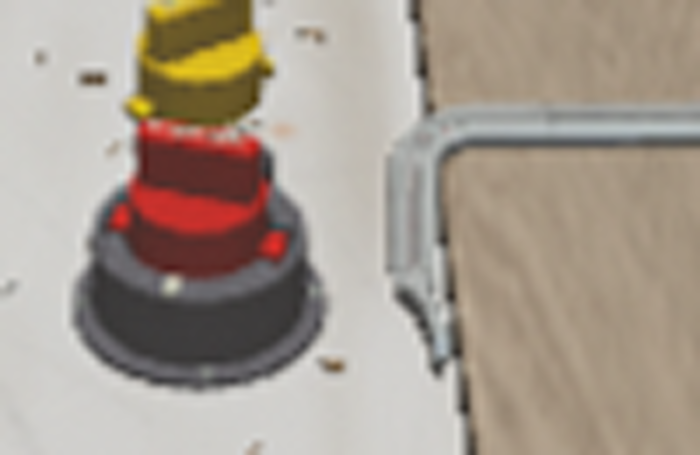

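```bash
python3 - <<'E'
from h import *
A=lambda x,y,z: ray('top',170+(x+.5)/6-.5,150+(y+.5)/6-.5,z)
B=lambda x,y,z: ray('side',250+(x+.5)/7-.5,135+(y+.5)/7-.5,z)
def pr(n,p,q):
    d=q-p; print(n,np.round((p+q)/2,4),'len',np.linalg.norm(d).round(4),'ang',np.degrees(np.arctan2(d[1],d[0])).round(1))
pr('marks',A(352,393,.044),A(178,340,.044))
pr('lugsT',A(240,442,.045),A(293,284,.045))
print('flange',A(278.5,374,.005))
pr('lugsS',B(118,217,.043),B(277,245,.043))
pr('bartopS(front edge)',B(140,122,.095),B(262,145,.095))
from scipy.optimize import least_squares
# clamp: corner point in both views
def tri(pt,ps):
    def r(P): return np.r_[proj('top',P)-pt,proj('side',P)-ps]
    s=least_squares(r,[.6,.17,.1]); return s.x.round(3),np.abs(s.fun).max().round(1)
t=lambda x,y:(170+x/6,150+y/6); s=lambda x,y:(250+x/7,135+y/7)
print('tip right end',tri(t(505,140),s(437,370)))
print('corner',tri(t(200,140),s(400,130)))
print('screwtip',tri(t(400,165),s(400,275)))
E
```

```text
marks [0.5522 0.1713 0.044 ] len 0.0789 ang 73.1
lugsT [0.5537 0.1705 0.045 ] len 0.0718 ang -17.9
flange [0.55239872 0.17039422 0.005     ]
lugsS [0.5509 0.1717 0.043 ] len 0.0714 ang -17.5
bartopS(front edge) [0.5527 0.1714 0.095 ] len 0.0538 ang -19.2
tip right end (array([0.648, 0.067, 0.051]), np.float64(0.3))
corner (array([0.643, 0.195, 0.077]), np.float64(0.9))
screwtip (array([0.635, 0.111, 0.065]), np.float64(0.2))
```

```bash
python3 -m handwheel '{"slide":[[-0.043,-0.0237,0],[-0.043,-0.0237,0],[-0.043,-0.0237,0],[-0.043,-0.0237,0],[-0.043,-0.0237,0]],"dr":[[0,0,0],[0,0,0],[0,0,0],[0,0,0],[0,0,0]],"gripper":[-0.3,-0.3,-0.3,-0.3,-0.3]}' 60
python3 -m handwheel '{"slide":[[-0.043,-0.0237,0],[-0.043,-0.0237,0],[-0.043,-0.0237,0],[-0.043,-0.0237,0],[-0.043,-0.0237,0]],"dr":[[0,0,0],[0,0,0],[0,0,0],[0,0,0],[0,0,-7]],"gripper":[-0.3,-0.3,-0.3,-0.3,-0.3]}'
python3 - <<'E'
from h import *
s=manip.observe();R=np.array(s['tcp_rot']);p=np.array(s['tool_pos']);print(s['time'],p,R.round(4).tolist(),s['width'],np.round(s['joint_positions'],2))
print('tool-frame delta',R.T@(np.array([.5525,.171,.08])-p),'yang',np.degrees(np.arctan2(R[1,1],R[0,1])))
E
```

```text
time: 1.08
tool_pos: [0.4092, 0.3675, 0.235]
tcp_rot: [[-0.907, 0.421, 0.0], [0.421, 0.907, 0.0], [-0.0, 0.001, -1.0]]
ft_force: [0.6, -0.0, 0.7]
width: 0.0598
grip_force: 0.0
time: 1.7
tool_pos: [0.5542, 0.1696, 0.2349]
tcp_rot: [[-0.952, 0.305, 0.0], [0.305, 0.952, 0.0], [-0.0, 0.0, -1.0]]
ft_force: [-0.1, 0.8, 0.5]
width: 0.0598
grip_force: 0.0
1.7 [0.55423118 0.16957442 0.23491125] [[-0.9523, 0.3052, 0.0004], [0.3052, 0.9523, 0.0002], [-0.0003, 0.0004, -1.0]] 0.05980490708239545 [-0.51  0.36  0.16  1.7  -0.06  1.09  0.93]
tool-frame delta [0.00212869 0.00077484 0.15491092] yang 72.22852870320628
```

```bash
python3 -m handwheel '{"slide":[[0.002,0.001,0.045],[0,0,0.045],[0,0,0.04],[0,0,0.027],[0,0,0]],"dr":[[0,0,0],[0,0,0],[0,0,0],[0,0,0],[0,0,0]],"gripper":[-0.3,-0.3,-0.3,-0.3,-0.3]}' 60
python3 -c "
from h import *
cv2.imwrite('pics/s2.png',cv2.resize(eyes.get_image('side')[70:220,200:400,::-1],None,fx=4,fy=4,interpolation=cv2.INTER_CUBIC))"
```

```text
time: 2.33
tool_pos: [0.5511, 0.1722, 0.0765]
tcp_rot: [[-0.952, 0.308, -0.002], [0.308, 0.952, -0.001], [0.002, -0.002, -1.0]]
ft_force: [-0.2, 0.4, 1.4]
width: 0.0598
grip_force: 0.0
```

View pics/s2.png

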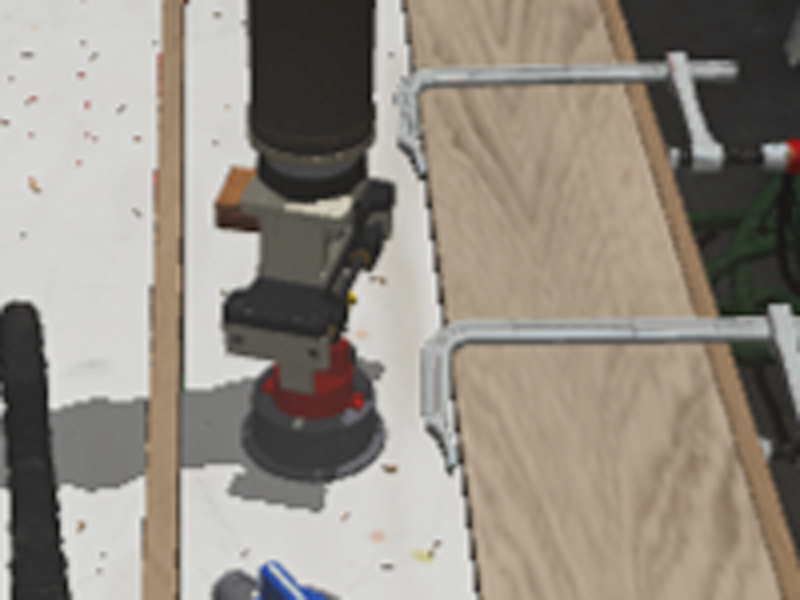

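The picture shows the near finger at about (300,375) in front of the red bar, with the gripper centred over the port and clear of the clamp at (435,400). Next I close the jaws.

```bash
python3 -m handwheel '{"slide":[[0,0,0],[0,0,0],[0,0,0],[0,0,0],[0,0,0]],"dr":[[0,0,0],[0,0,0],[0,0,0],[0,0,0],[0,0,0]],"gripper":[0.9,0.9,0.9,0.9,0.9]}' 60
```

```text
time: 3.0
tool_pos: [0.5518, 0.1723, 0.0778]
tcp_rot: [[-0.952, 0.308, 0.0], [0.308, 0.952, 0.0], [-0.0, 0.0, -1.0]]
ft_force: [0.6, 1.8, 0.7]
width: 0.0146
grip_force: 0.8
```

```bash
python3 -m handwheel '{"slide":[[0,0,0],[0,0,0],[0,0,0.005],[0,0,0.005],[0,0,0.004]],"dr":[[0,0,0],[0,0,0],[0,0,0],[0,0,0],[0,0,0]],"gripper":[1,1,1,1,1]}' 60
python3 -m handwheel '{"slide":[[0,0,0],[0,0,0],[0,0,0],[0,0,0],[0,0,0]],"dr":[[0,0,0],[0,0,0],[0,0,0],[0,0,0],[0,0,0]],"gripper":[1,1,1,1,1]}' 60
```

```text
time: 3.62
tool_pos: [0.5519, 0.1724, 0.0639]
tcp_rot: [[-0.951, 0.308, 0.0], [0.308, 0.951, 0.0], [-0.0, 0.0, -1.0]]
ft_force: [-2.1, -0.8, 7.9]
width: 0.0135
grip_force: 60.0
time: 4.25
tool_pos: [0.5519, 0.1724, 0.0641]
tcp_rot: [[-0.952, 0.308, 0.0], [0.308, 0.952, 0.0], [-0.0, 0.0, -1.0]]
ft_force: [-1.5, -0.2, 9.0]
width: 0.0137
grip_force: 60.0
```

```bash
python3 -m handwheel '{"slide":[[0,0,0.001],[0,0,0],[0,0,0],[0,0,0],[0,0,0]],"dr":[[0,0,0],[0,0,5],[0,0,8],[0,0,8],[0,0,0]],"gripper":[1,1,1,1,1]}' 60
python3 -c "
from h import *
s=manip.observe();R=s['tcp_rot'];print(s['moment'],np.degrees(np.arctan2(R[1][1],R[0][1])))"
```

```text
time: 4.88
tool_pos: [0.5528, 0.1726, 0.0634]
tcp_rot: [[-0.777, 0.63, 0.002], [0.63, 0.777, 0.0], [-0.001, 0.002, -1.0]]
ft_force: [0.7, 0.7, 9.6]
width: 0.014
grip_force: 60.0
[-0.17633384  0.13615609 -0.08456763] 50.96327629578052
```

Turning freely; 69° remaining.

```bash
python3 -m handwheel '{"slide":[[0,0,0],[0,0,0],[0,0,0],[0,0,0],[0,0,0]],"dr":[[0,0,9],[0,0,9],[0,0,9],[0,0,9],[0,0,0]],"gripper":[1,1,1,1,1]}' 60
python3 -m handwheel '{"slide":[[0,0,0],[0,0,0],[0,0,0],[0,0,0],[0,0,0]],"dr":[[0,0,9],[0,0,9],[0,0,9],[0,0,6],[0,0,0]],"gripper":[1,1,1,1,1]}' 60
python3 -c "
from h import *
s=manip.observe();R=s['tcp_rot'];print(s['moment'],np.degrees(np.arctan2(R[1][1],R[0][1])))
cv2.imwrite('pics/s3.png',cv2.resize(eyes.get_image('side')[120:220,220:350,::-1],None,fx=6,fy=6,interpolation=cv2.INTER_CUBIC))"
```

```text
time: 5.5
tool_pos: [0.5529, 0.1726, 0.0634]
tcp_rot: [[-0.258, 0.966, 0.002], [0.966, 0.258, 0.0], [-0.0, 0.002, -1.0]]
ft_force: [0.9, -1.0, 8.1]
width: 0.0135
grip_force: 60.0
time: 6.12
tool_pos: [0.5529, 0.1725, 0.0634]
tcp_rot: [[0.309, 0.951, 0.002], [0.951, -0.309, 0.0], [0.001, 0.002, -1.0]]
ft_force: [-0.4, -1.1, 9.6]
width: 0.0133
grip_force: 60.0
[-0.13884211  0.16073455 -0.08869041] -18.007877989665964
```

View pics/s3.png

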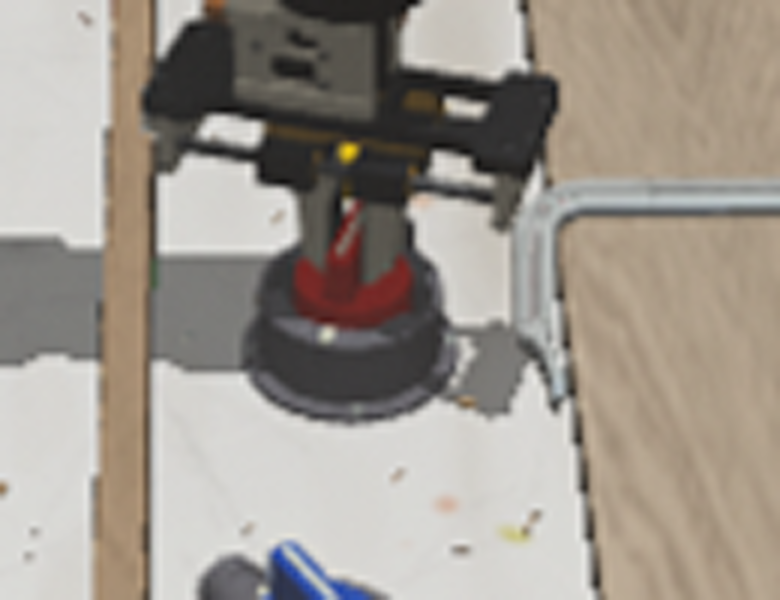

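The cap is down and its bar points at the white mark at (328,332). I let the spring lift it 8 mm while still held, then open the jaws.

```bash
python3 -m handwheel '{"slide":[[0,0,-0.004],[0,0,-0.004],[0,0,0],[0,0,0],[0,0,0]],"dr":[[0,0,0],[0,0,0],[0,0,0],[0,0,0],[0,0,0]],"gripper":[1,1,1,1,1]}' 60
python3 -m handwheel '{"slide":[[0,0,0],[0,0,0],[0,0,0],[0,0,0],[0,0,0]],"dr":[[0,0,0],[0,0,0],[0,0,0],[0,0,0],[0,0,0]],"gripper":[-0.1,-0.1,-0.1,-0.1,-0.1]}' 60
python3 -m handwheel '{"slide":[[0,0,-0.02],[0,0,-0.04],[0,0,-0.04],[0,0,-0.04],[0,0,0]],"dr":[[0,0,0],[0,0,0],[0,0,0],[0,0,0],[0,0,0]],"gripper":[-0.1,-0.1,-0.1,-0.1,-0.1]}' 60
python3 -m handwheel '{"slide":[[0.06,0,0],[0.06,0,0],[0.06,0,0],[0.06,0,0],[0,0,0]],"dr":[[0,0,0],[0,0,0],[0,0,0],[0,0,0],[0,0,0]],"gripper":[-0.1,-0.1,-0.1,-0.1,-0.1]}' 60
python3 -c "
from h import *
a=cv2.resize(eyes.get_image('side')[135:195,240:320,::-1],(400,300),interpolation=cv2.INTER_CUBIC)
b=cv2.resize(eyes.get_image('top')[180:240,175:255,::-1],(400,300),interpolation=cv2.INTER_CUBIC)
cv2.imwrite('pics/s4.png',np.hstack([a,b]))"
```

```text
time: 6.8
tool_pos: [0.5528, 0.1725, 0.0708]
tcp_rot: [[0.308, 0.952, 0.002], [0.952, -0.308, 0.0], [0.001, 0.002, -1.0]]
ft_force: [4.5, 1.2, -3.1]
width: 0.0134
grip_force: 60.0
time: 7.42
tool_pos: [0.5517, 0.1723, 0.0707]
tcp_rot: [[0.308, 0.951, -0.0], [0.951, -0.308, 0.0], [-0.0, -0.0, -1.0]]
ft_force: [-0.7, 0.0, 1.0]
width: 0.0501
grip_force: 0.0
time: 8.05
tool_pos: [0.5536, 0.1726, 0.2138]
tcp_rot: [[0.308, 0.951, 0.005], [0.951, -0.308, 0.002], [0.004, 0.004, -1.0]]
ft_force: [0.3, 0.0, -0.3]
width: 0.0506
grip_force: 0.0
time: 8.68
tool_pos: [0.624, 0.4069, 0.2072]
tcp_rot: [[0.301, 0.954, -0.003], [0.954, -0.301, 0.0], [-0.001, -0.003, -1.0]]
ft_force: [-0.5, -0.7, -0.9]
width: 0.05
grip_force: 0.0
```

View pics/s4.png

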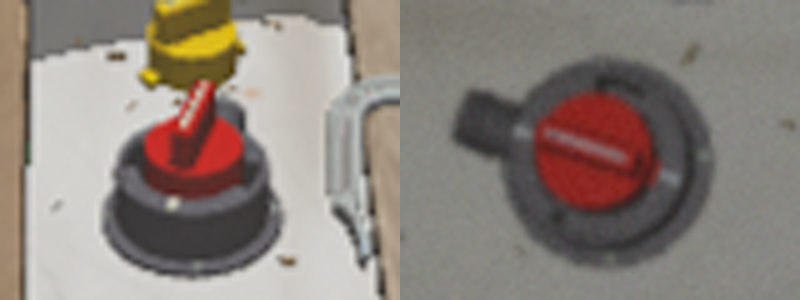

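The bar lines up with the marks, and the pull on the way up met resistance (−3 N), which suggests it is locked. I'll compare with the blue cap because of a small red patch at (655,172).

```bash
python3 -c "
from h import *
S=eyes.get_image('side')[...,::-1];T=eyes.get_image('top')[...,::-1]
f=lambda i:cv2.resize(i,(400,300),interpolation=cv2.INTER_CUBIC)
cv2.imwrite('pics/s5.png',np.vstack([np.hstack([f(S[200:260,235:315]),f(T[190:250,273:353])]),np.hstack([f(S[135:195,240:320]),f(T[180:240,175:255])])]))
# bar-top end midline heights: near end of bar top, side crop (212,85)/(185,130) top view (545,130)-(630,158)
print(proj('side',[.5525,.171,.088]),proj('side',[.5525,.171,.095]))
for h in(.079,.088,.095):
  for s in(-1,1):
    d=s*.027*np.array([np.cos(np.radians(-107)),np.sin(np.radians(-107))]); P=[.5525+d[0],.171+d[1],h]
    print(h,s,(proj('side',P)-[240,135])*5,(proj('top',P)-[175,180])*5)
print(manip.observe()['time'])"
```

```text
[278.18277561 155.64281761] [278.16950163 153.71537958]
0.079 -1 [203.23655703  89.26247643] [134.39034544 130.99268035]
0.079 1 [178.39574995 142.51721621] [236.18081851 162.15523471]
0.088 -1 [203.21138654  77.03139742] [131.63526752 129.22794155]
0.088 1 [178.24814647 130.18076433] [234.1190502  160.60097529]
0.095 -1 [203.19164335  67.43760408] [129.46619413 127.83856236]
0.095 1 [178.13234021 120.50187129] [232.49578163 159.3772779 ]
8.875
```

View pics/s5.png

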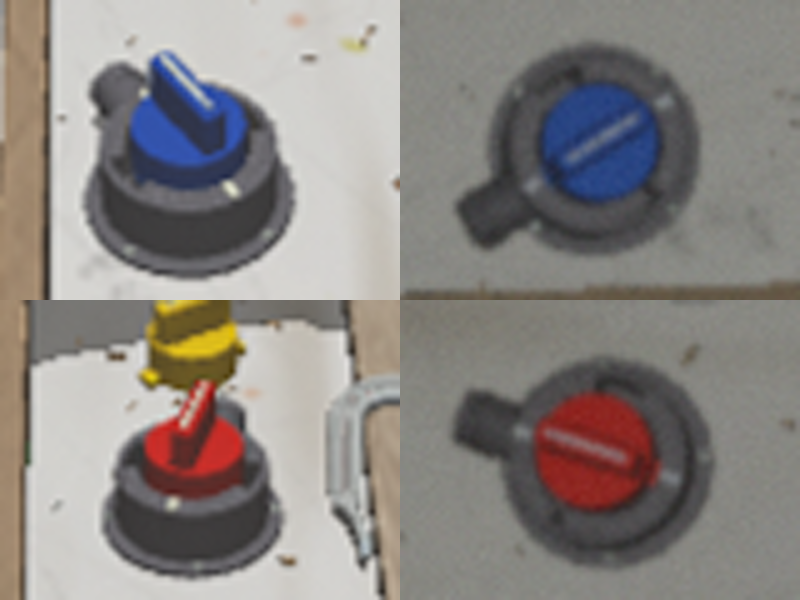

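```bash
python3 -c "
from station import manip
print(manip.close_job())"
```

```text
the job is handed in; nothing more can be done
None
```

I pushed the red cap down, turned it 90° clockwise and let go. In the last pictures its bar lines up with the white marks and sits at about the locked height. The blue cap was not touched, and I handed the job in at about 8.9 s without seeing the verdict.

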